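Check two trolley brake levers on the bench

ROBOT

A 6-joint arm with a two-finger parallel gripper is mounted at the origin on the work surface. World frame = base frame: x ahead of the robot, y to its left, z up, the work surface at z = 0. Lengths are in mm, angles in degrees, forces in N, time in s.
With the tool pointing down it reaches from about 350 to 850 mm from the base axis. Payload 8.1 kg.
Tool frame: the origin (TCP) lies midway between the tips of the shut fingers; the grasp point (between the pads) lies 19 mm behind it; x points along the fingers, z is the direction in which the jaws open and shut, and the axes are right-handed (so a half turn about x gives the same grasp; the last joint's range is limited). The gripper opens to 85 mm and grips with 20 to 120 N. Pads are 22 mm wide; open, the fingers measure 114 mm over their backs; the gripper's body (76 mm by 85 mm) begins 54 mm behind the grasp point. The pads swing forward as they close: fully open they stand 13 mm farther back than shut.
Start: joints at [-68.835, 7.471, 85.268, -0, 87.261, -4.893], TCP at [263.589, -539.005, 231.292] pointing down, gripper open.
Joint ranges: [-169.43, 169.43], [-51.17, 129.36], [1.28, 143.12], [-76.62, 256.62], [0, 156.53], [-152.29, 152.29]. Speed limits (degrees/s): [136.94, 136.94, 159.86, 180, 180, 180].

INTERFACE

Orientations are given as [roll, pitch, yaw] about the fixed x, y, z axes, in that order (R = Rz(yaw) Ry(pitch) Rx(roll)).
In Python, from bench import r gives the robot as it stands. The module is installed in compiled form; this text tells all that it offers.
- The arm moves only by the tool servo_tool, never from a script. Its argument "commands" is a list that holds one entry, the list of rows, each a list of 7 numbers: the closure in counts, from 0 (fully open) to 255 (shut), then the shift along the tool's x, y, z in cm, then the turn, a rotation vector about the tool's x, y, z in degrees. A call has 1 to 8 rows; each row is the pose to reach, as a shift and turn from the pose commanded when the call began, along the tool's axes at that moment; what a row does not reach only later rows make up. A row lasts 1/10 s, in which the tool goes at most 50 mm and 8.59 degrees, less where a joint would pass 70% of its speed; a pose out of reach is approached as far as the arm can. A call with a gripper value outside its range is refused whole. The fingers move at their own pace and stop on an object; "force" is the grip in N (left out, the last holds). Time passes only in rows, so rows that repeat a pose let the fingers close. It gives the time, the measured TCP pose, the force and the opening at its end, in the units of the state.
- r.sense(): the state, without advancing time (a new reading comes with each control period).
- r.snapshot(name): name is "side" or "top" or "wrist"; returns (picture, depth): 400x640x3 uint8, red, green, blue; 400x640 float32, mm along the optical axis (not along the pixel's ray), 0 where there is no reading.
- r.calibration(name): a dict with "fx", "fy", "cx", "cy" (pixels), "dist" ([k1, k2, p1, p2, k3] as OpenCV has them; the pictures are not rectified), "pose" (4x4, takes a point from camera to world coordinates). Camera axes: x right, y down, z forward; pixel columns grow to the right and rows downward; lengths in mm; the calibration is good to about 2 mm. A picture is of the moment at which its call begins: read the wrist's pose just before it. calibration takes no time and is no camera call; for the wrist camera it gives the pose at the moment of the call.
- r.hand_in(): hands the job in, once; it reports no verdict.
The state is a dict: "time": time; "joint_pos": joint angles; "qd": joint speeds; "joint_efforts": joint torques, N m; "tool_pos": TCP position; "tcp_rot": TCP orientation; "ft_force": force on the tool from outside, world axes, zero at the start; "wrist_torque": the same for the moment, N m; "finger_gap": finger opening in mm.
Only numpy, scipy, OpenCV 4.12 (cv2) and the standard library are available. Lean on these libraries where they do the work, as an engineer would, in place of code of your own. Each camera call takes 0.05 s, during which the arm holds its last target.

TASK

Two brake grips for stone trolleys are clamped on the bench. With the backs of your closed fingers press the long lever in until it comes up firm short of its bar and keep it there for a moment, ease it back out with the fingers so that it does not snap, then press the short lever in to its firm stop in the same way and finish while still holding it there. Press firmly but without straining the levers (never more than 40 N), pinch nothing, keep off the bars and out from behind the levers, and leave everything else where it is.

Things in the scene. Friction and masses are not known exactly. Their poses are not given: they have to be found in the camera images.
- long_stand: Fixed stand of the grip with the long lever: wooden post on a steel foot, 172 mm tall, holding a level bar. Origin on the bench under the bar. x axis (level): the way the lever is pressed in, from lever to bar; y along the bar towards the post; z up. Post 44 mm square at y = +88 mm, foot 110 x 100 mm.
- long_bar: Level round bar with black rubber grip, 30 mm thick, free end at y = -103 mm; also carries the lever's pivot bracket. Fixed to its stand. Origin on its axis, 140 mm above the bench, axes as the stand's. Not to be touched.
- long_blade: Outer half of the long lever's bare metal blade (142 mm pivot to tip, 16 tall, 12 thick in all, 18 mm knob at the tip). Origin: press point on the outer face, mid-height, 112 mm from the pivot. x square to the blade towards the bar, y towards the pivot, z up. Pressing moves this point 35 mm; at the stop it is at x -40, y -67, z 140 mm in the stand's frame.
- long_inner: Rear half of the long lever's blade, the side that looks at the bar (same origin and axes as the outer half). Fingers do not belong behind the lever.
- long_lever (a joint): Swing of the long lever about its upright pivot (x -34, y +45 mm in the stand's frame): 0 at rest, slanting out from the bar; grows when pressed in; firm stop at 0.32 rad, blade parallel to the bar, 13 mm of air between rear face and rubber. Sprung: about 4 N at the press point to start, 8 N just before the stop; springs back to 0.
- short_stand: Fixed stand of the grip with the short lever: wooden post on a steel foot, 172 mm tall, holding a level bar. Origin on the bench under the bar. x axis (level): the way the lever is pressed in, from lever to bar; y along the bar towards the post; z up. Post 44 mm square at y = +88 mm, foot 110 x 100 mm.
- short_bar: Level round bar with black rubber grip, 30 mm thick, free end at y = -103 mm; also carries the lever's pivot bracket. Fixed to its stand. Origin on its axis, 140 mm above the bench, axes as the stand's. Not to be touched.
- short_blade: Outer half of the short lever's bare metal blade (92 mm pivot to tip, 16 tall, 12 thick in all, 18 mm knob at the tip). Origin: press point on the outer face, mid-height, 66 mm from the pivot. x square to the blade towards the bar, y towards the pivot, z up. Pressing moves this point 26 mm; at the stop it is at x -40, y -21, z 140 mm in the stand's frame.
- short_inner: Rear half of the short lever's blade, the side that looks at the bar (same origin and axes as the outer half). Fingers do not belong behind the lever.
- short_lever (a joint): Swing of the short lever about its upright pivot (x -34, y +45 mm in the stand's frame): 0 at rest, slanting out from the bar; grows when pressed in; firm stop at 0.40 rad, blade parallel to the bar, 13 mm of air between rear face and rubber. Sprung: about 4 N at the press point to start, 8 N just before the stop; springs back to 0.
- tin: Bystander: closed paint tin, 80 mm across, 85 mm tall, loose on the bench; origin at its underside or lying axis. Leave alone.
- wedge: Bystander: small wooden packing block 90 x 35 x 24 mm, loose on the bench; origin at its underside or lying axis. Leave alone.
- chisel: Bystander: hand tool with a handle, about 190 mm long, lying flat, loose on the bench; origin at its underside or lying axis. Leave alone.
- jar: Bystander: closed glass jar, 60 mm across, 75 mm tall, loose on the bench; origin at its underside or lying axis. Leave alone.
- stone: Bystander: rough reddish stone lump, 82 mm across, 54 mm tall, loose on the bench; origin at its underside or lying axis. Leave alone.
- brush: Bystander: brush about 200 mm long, lying flat, loose on the bench; origin at its underside or lying axis. Leave alone.
- mallet: Bystander: hammer about 260 mm long, lying flat, loose on the bench; origin at its underside or lying axis. Leave alone.

How it is judged (in metres and radians):
On the way, in this order (a step that is already met when the one before it is completed fails the run):
1. the long lever is pressed in to its stop by the fingers and kept there, the short one at rest (value of joint long_lever above 0.29 rad and contact force between the fingers and long_blade above 2 N and value of joint short_lever below 0.06 rad), for 0.3 s.
2. the long lever is back out at rest (value of joint long_lever below 0.05 rad and value of joint short_lever below 0.06 rad), for 0.1 s.
At the end, for the whole second after the job is handed in: The fingers hold the short lever in at its stop (joint above 0.36 of 0.40 rad, over 2 N of finger force), the long lever is back at rest (below 0.05 rad), and no bystander has moved more than 20 mm (value of joint short_lever above 0.36 rad and contact force between the fingers and short_blade above 2 N and value of joint long_lever below 0.05 rad and distance of each of tin, wedge, chisel, jar, stone, brush, mallet from where it was at the start of the episode below 0.02 m); the arm keeps its last pose, push and grip.
It fails at once if the robot touches a bar with more than 2 N (contact force between any of the arm, the fingers and long_bar above 2 N or contact force between any of the arm, the fingers and short_bar above 2 N).
It fails at once if a finger presses on the rear side of a lever (pinching or pulling it) (contact force between the fingers and long_inner above 2 N or contact force between the fingers and short_inner above 2 N).
It fails at once if a lever is strained with more than 40 N (contact force between anything else and long_blade above 40 N or contact force between anything else and short_blade above 40 N).
It fails at once if a lever snaps back (faster than 4 rad/s) (velocity of joint any of long_lever, short_lever below -4 rad/s).
It fails at once if a bystander is moved more than 20 mm or lifted (distance of any of tin, wedge, chisel, jar, stone, brush, mallet from where it was at the start of the episode above 0.02 m).
It also fails if it takes over 51 s, if anything falls off the work surface, if the arm or the gripper's body presses on something with over 40 N, if the wrist force passes 120 N, or if a joint passes its speed limit or range.

## Working session

There is one attempt and no reset: what is moved stays moved. The work goes in short steps, Python scripts to look and compute and a tool call to move; the robot and the scene stay as the last step left them, time stands still between calls to the robot, and variables do not carry over. Pictures are saved under pics/ and viewed, and the job is handed in when it is done.

Besides the shell and the picture viewer there is one more tool, called after "Call:" in YAML: its name, and indented under it one key for each argument. servo_tool: Moves the arm, as the interface text tells. Its arguments: {"type":"object","properties":{"commands":{"type":"array","items":{"type":"array","items":{"type":"array","items":{"type":"number"}}}},"force":{"type":"number"}},"required":["commands"]}

```bash
mkdir -p pics
cat > h.py <<'E'
import numpy as np, cv2
from bench import r
from scipy.spatial.transform import Rotation as R
def snap(n,f):
    c=r.calibration(n); im,d=r.snapshot(n)
    cv2.imwrite(f'pics/{f}.png',im[:,:,::-1]); np.savez(f'pics/{f}.npz',im=im,d=d,pose=c['pose'],k=[c['fx'],c['fy'],c['cx'],c['cy']],dist=c['dist'])
def cloud(f):
    z=np.load(f'pics/{f}.npz'); fx,fy,cx,cy=z['k']
    K=np.array([[fx,0,cx],[0,fy,cy],[0,0,1]])
    v,u=np.mgrid[0:400,0:640]
    p=cv2.undistortPoints(np.stack([u,v],-1).reshape(-1,1,2).astype(float),K,z['dist']).reshape(400,640,2)
    d=z['d'][...,None]
    P=np.concatenate([p*d,d],-1)@z['pose'][:3,:3].T+z['pose'][:3,3]
    P[z['d']==0]=np.nan
    return P,z['im']
E
python3 - <<'E'
from h import *
print(r.sense())
snap('side','s1');snap('top','t1');
for n in('side','top','wrist'):print(n,r.calibration(n)['pose'].round(2) if hasattr(r.calibration(n)['pose'],'round') else r.calibration(n)['pose'])
E
```

```text
{'time': 0.0, 'joint_pos': array([-6.88346838e+01,  7.51621642e+00,  8.53286517e+01, -7.03940473e-04,
        8.72606411e+01, -4.89221843e+00]), 'qd': array([ 0.02205774,  0.01339684,  0.02677264,  0.11780502, -0.04175161,
       -0.03996454]), 'joint_efforts': array([-2.62810236e-04, -5.69401145e+01, -5.00550807e+01, -5.27368884e-04,
        1.45795784e-02,  1.58393379e-05]), 'tool_pos': array([ 263.39226393, -538.49470885,  230.23888145]), 'tcp_rot': array([175.48957317,  89.89448843, 111.54714214]), 'ft_force': array([-7.64615827e-01, -4.58235924e-01,  6.05314212e-04]), 'wrist_torque': array([-0.00158595, -0.03203116,  0.03406799]), 'finger_gap': 85.57905012794961}
side [[-9.8000e-01 -1.3000e-01  1.6000e-01  3.6602e+02]
 [-2.1000e-01  6.3000e-01 -7.5000e-01  5.8594e+02]
 [-0.0000e+00 -7.7000e-01 -6.4000e-01  6.5634e+02]
 [ 0.0000e+00  0.0000e+00  0.0000e+00  1.0000e+00]]
top [[-2.0000e-02 -9.9000e-01  1.0000e-01  4.4517e+02]
 [-1.0000e+00  2.0000e-02  3.0000e-02 -1.0262e+02]
 [-3.0000e-02 -1.0000e-01 -9.9000e-01  9.8253e+02]
 [ 0.0000e+00  0.0000e+00  0.0000e+00  1.0000e+00]]
wrist [[ 4.4000e-01 -8.7000e-01 -2.4000e-01  3.2478e+02]
 [-9.0000e-01 -4.2000e-01 -1.2000e-01 -5.0952e+02]
 [-0.0000e+00  2.7000e-01 -9.6000e-01  3.7251e+02]
 [ 0.0000e+00  0.0000e+00  0.0000e+00  1.0000e+00]]
```

View pics/t1.png

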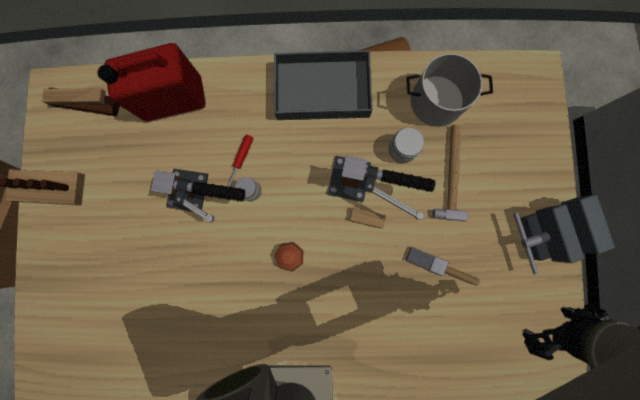

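View pics/s1.png

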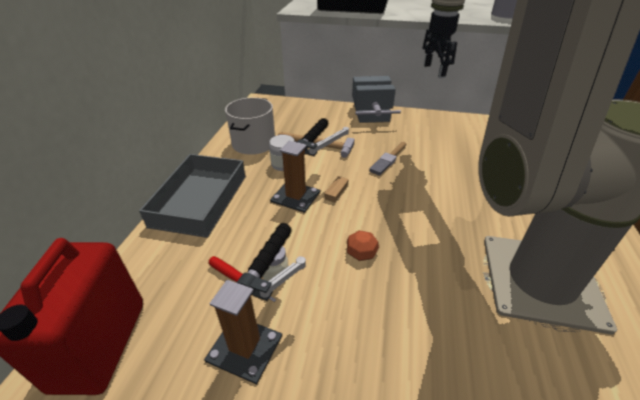

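The top view shows the long grip (post at 352,170; bar to 432,184; lever tip 420,215) and the short grip (post at 165,182; bar to 243,194; tip 210,218). Both levers are on the robot's side. Next I'll measure the poses.

Run:
```python
from h import *
P,im=cloud('t1')
big=cv2.resize(im[130:240,130:470,::-1],None,fx=2.35,fy=2.35,interpolation=cv2.INTER_CUBIC); cv2.imwrite('pics/t1c.png',big)
for u,v in [(420,215),(400,203),(380,190),(350,170),(405,180),(430,184),(385,176),(210,218),(195,207),(165,182),(215,191),(240,194),(188,188),(290,257),(365,217),(408,145),(247,188),(450,215)]:
    print(u,v,P[v,u].round(0))
S,_=cloud('s1')
allp=np.concatenate([P.reshape(-1,3),S.reshape(-1,3)]); col=np.concatenate([im.reshape(-1,3),_.reshape(-1,3)])
for name,c,xr in [('long',(560,-200),0),('short',(530,190),0)]:
  for nm,A in (('top',P),('side',S)):
    I=im if nm=='top' else _
    q=A.reshape(-1,3); g=I.reshape(-1,3).astype(int).max(1)
    m=(abs(q[:,0]-c[0])<150)&(abs(q[:,1]-c[1])<170)&(q[:,2]>120)&(q[:,2]<165)
    print(name,nm,m.sum(),(m&(g<60)).sum())
    d=q[m&(g<50)&(q[:,2]>130)]
    if len(d)>5:
      vx,vy,x0,y0=cv2.fitLine(d[:,:2].astype(np.float32),cv2.DIST_HUBER,0,.01,.01).ravel()
      print(' bar dir',np.degrees(np.arctan2(vy,vx)),x0,y0,d.min(0),d.max(0))
```

```text
420 215 [ 492. -319.  148.]
400 203 [ 521. -274.  147.]
380 190 [ 571. -252.   -3.]
350 170 [ 597. -160.  164.]
405 180 [ 573. -287.  152.]
430 184 [ 562. -343.  156.]
385 176 [ 584. -241.  152.]
210 218 [495. 167. 151.]
195 207 [522. 205. 146.]
165 182 [581. 272. 161.]
215 191 [557. 154. 155.]
240 194 [549.  95. 156.]
188 188 [567. 220. 152.]
290 257 [397.  -9.  54.]
365 217 [ 497. -206.   26.]
408 145 [ 672. -313.   87.]
247 188 [574.  96.  75.]
450 215 [ 497. -430.   26.]
long top 1821 894
 bar dir 80.710335 574.2154 -277.17413 [ 549.22148886 -354.16251673  130.21007884] [ 608.47798947 -139.32075286  160.93658468]
long side 1247 442
 bar dir 81.01085 566.7318 -272.91562 [ 548.50033273 -346.47653867  130.34716319] [ 589.99211704 -181.71997406  158.93152451]
short top 1690 974
 bar dir 84.219124 558.04095 167.14813 [530.84270097  87.18994479 130.05180767] [594.12798976 261.77909605 161.87573865]
short side 3270 1217
 bar dir 84.28638 551.8143 165.50076 [531.15291405  92.13383223 130.15098   ] [575.96725999 251.71984022 158.36580604]
```

View pics/t1c.png

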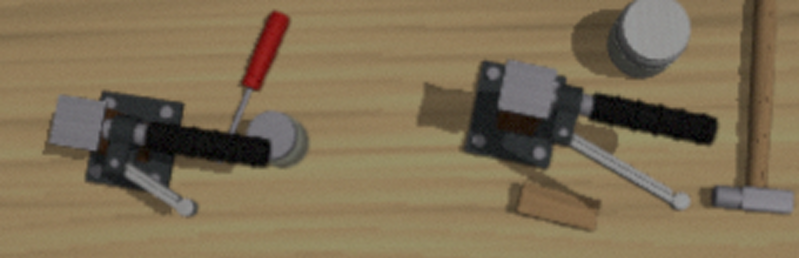

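```bash
cat >> h.py <<'E'
def fit(P,im,c,half=(25,150),zmin=140,y0=-200):
    pass
E
python3 - <<'E'
from h import *
from scipy.optimize import least_squares
T,ti=cloud('t1'); S,si=cloud('s1')
for name,c,ang in [('long',(570,-240),-11),('short',(552,190),-7)]:
  for nm,A,I in (('top',T,ti),('side',S,si)):
    q=A.reshape(-1,3); g=I.reshape(-1,3).astype(int).max(1)
    R0=R.from_euler('z',ang,degrees=True).as_matrix()
    for k in range(6):
      a=np.radians(ang); ex=np.array([np.cos(a),np.sin(a)]); ey=np.array([-np.sin(a),np.cos(a)])
      l=np.c_[(q[:,:2]-c)@ex,(q[:,:2]-c)@ey]
      # rubber: dark
      bm=(abs(l[:,0])<22)&(q[:,2]>125)&(q[:,2]<165)&(g<75)
      if k==0: m=bm&(l[:,1]<20)&(l[:,1]>-140)
      else:
        yend=np.nanpercentile(l[bm&(l[:,1]<20)&(l[:,1]>-150)][:,1],0.5)
        m=bm&(l[:,1]>yend)&(l[:,1]<yend+95)
      d=q[m]
      # fit cylinder r=15 axis level free height
      def f(p):
        a=p[0];n=np.array([np.cos(a),np.sin(a)])
        x=(d[:,:2]-c)@n-p[1]
        return np.hypot(x,d[:,2]-p[2])-15
      s=least_squares(f,[a,0,140],loss='huber',f_scale=1)
      ang=np.degrees(s.x[0]);n=np.array([np.cos(s.x[0]),np.sin(s.x[0])]); c=np.array(c)+n*s.x[1]
    # re-centre along y
    ey=np.array([-n[1],n[0]])
    l=(q[:,:2]-c)@ey; lx=(q[:,:2]-c)@n
    mb=(abs(lx)<18)&(q[:,2]>125)&(q[:,2]<165)&(g<75)
    yend=np.nanpercentile(l[mb&(l<20)&(l>-150)],0.5)
    # post top: bright z>165
    mp=(abs(lx)<35)&(abs(l-(yend+191))<45)&(q[:,2]>155)&(q[:,2]<190)&(g>80)
    org=c+ey*(yend+103)
    print(name,nm,len(d),'ang',ang,'z',s.x[2],'rms',np.sqrt(np.mean(f(s.x)**2)),'origin',org.round(1),'post centre rel', (np.nanmedian(lx[mp]), (np.nanpercentile(l[mp],2)+np.nanpercentile(l[mp],98))/2-yend-103, np.nanpercentile(l[mp],98)-np.nanpercentile(l[mp],2)) if mp.any() else None, np.nanmedian(q[mp][:,2]))
    ll=np.c_[lx,l-yend-103,q[:,2]]
    ml=(ll[:,0]<-30)&(ll[:,0]>-110)&(ll[:,1]>-120)&(ll[:,1]<60)&(q[:,2]>125)&(q[:,2]<165)
    t=ll[ml]; i=np.argmin(t[:,1]) 
    print('   lever extent',t[t[:,1]<t[:,1].min()+18].mean(0).round(1),t.min(0).round(1))
E
```

```text
long top 510 ang -12.758283550091257 z 140.33542511754015 rms 1.2735274743169076 origin [ 583.8 -252.4] post centre rel (np.float64(0.5976663132550257), np.float64(85.26547638221714), np.float64(47.94022216104301)) 163.20448606434485
   lever extent [-76.4 -83.4 148. ] [-84.4 -92.7 125.1]
long side 191 ang -13.152379354891178 z 141.13189677605172 rms 1.0599339617769723 origin [ 583.  -248.1] post centre rel (np.float64(-1.4501325798084155), np.float64(75.38388106412799), np.float64(59.835342188078485)) 163.64919897560992
   lever extent [-78.2 -85.1 145.4] [-84.7 -94.9 126.9]
short top 519 ang -10.039490461764698 z 140.47866610866646 rms 1.6502114644266193 origin [565.6 190. ] post centre rel (np.float64(-0.2245228420314327), np.float64(88.30447115470457), np.float64(48.23757363493927)) 163.61017785184725
   lever extent [-66.6 -32.3 147. ] [-75.2 -40.2 130.7]
short side 591 ang -10.132613516349137 z 140.60029380638235 rms 1.0113391217999674 origin [564.7 194.1] post centre rel (np.float64(-1.3379302145939986), np.float64(84.62993849838335), np.float64(48.96903615634247)) 163.44570134773244
   lever extent [-67.8 -32.4 146.1] [-74.8 -42.6 126.3]
```

```bash
cat >> h.py <<'E'
ST={'long':(np.array([583.5,-250.,0]),-13.),'short':(np.array([565.,192.,0]),-10.)}
def W(s,p): o,a=ST[s]; return o+R.from_euler('z',a,degrees=True).apply(p)
def L(s,p): o,a=ST[s]; return R.from_euler('z',-a,degrees=True).apply(np.array(p)-o)
def plan(s,p,yawextra=0):
    st=r.sense(); Rt=R.from_euler('xyz',st['tcp_rot'],degrees=True); M=Rt.as_matrix()
    o,a=ST[s]; h=R.from_euler('z',a+yawextra,degrees=True).as_matrix()[:,0]
    best=None
    for sg in(1,-1):
        z=sg*h;x=np.array([0,0,-1.]);y=np.cross(z,x)
        D=np.c_[x,y,z]; rv=(Rt.inv()*R.from_matrix(D)).as_rotvec(degrees=True)
        if best is None or np.linalg.norm(rv)<np.linalg.norm(best):best=rv
    w=W(s,p); print('t',st['time'],'tcp',st['tool_pos'].round(1),'local',L(s,st['tool_pos']).round(1),'q',st['joint_pos'].round(1),'F',st['ft_force'].round(1),'gap',round(st['finger_gap'],1))
    print('target',w.round(1),'shift cm',(M.T@(w-st['tool_pos'])/10).round(2),'turn',best.round(1)); print('tool axes cols\n',M.round(3))
E
python3 - <<'E'
from h import *
plan('long',[-125,-62,230])
E
```

```text
t 0.1 tcp [ 263.4 -538.5  230.3] local [-247.  -353.1  230.3] q [-68.8   7.5  85.3   0.   87.3  -4.9] F [-0.  -0.4  0.5] gap 85.3
target [ 447.8 -282.3  230. ] shift cm [  0.06  27.82 -14.92] turn [-50.9  -0.1  -0.1]
tool axes cols
 [[-0.001  0.898  0.439]
 [ 0.002  0.439 -0.898]
 [-1.     0.    -0.002]]
```

Call:
servo_tool:
  commands:
    - [[255,0,3.5,-1.9,-6.4,0,0],[255,0,7,-3.7,-12.7,0,0],[255,0,10.5,-5.6,-19.1,0,0],[255,0,14,-7.5,-25.5,0,0],[255,0,17.4,-9.3,-31.8,0,0],[255,0,20.9,-11.2,-38.2,0,0],[255,0,24.4,-13,-44.5,0,0],[255,0,27.8,-14.9,-50.9,0,0]]
  force: 60

```text
time: 0.9
tool_pos: [448.4, -281.4, 230.9]
tcp_rot: [149.1, 90.0, 136.4]
ft_force: [0.5, -1.3, 0.2]
finger_gap: 0.3
```

Run:
```python
from h import *
snap('wrist','w1'); snap('top','t2')
plan('long',[-115,-62,122])
```

```text
t 1.0 tcp [ 449.9 -279.2  230.9] local [-123.6  -58.5  230.9] q [-37.4  -3.4  96.5   0.1  87.  -24.9] F [ 0.2 -0.8 -0.4] gap 0.0
target [ 457.5 -284.5  122. ] shift cm [10.89 -0.37  0.86] turn [ 0.4 -0.  -0.1]
tool axes cols
 [[ 0.     0.218  0.976]
 [ 0.002  0.976 -0.218]
 [-1.     0.002 -0.   ]]
```

View pics/w1.png

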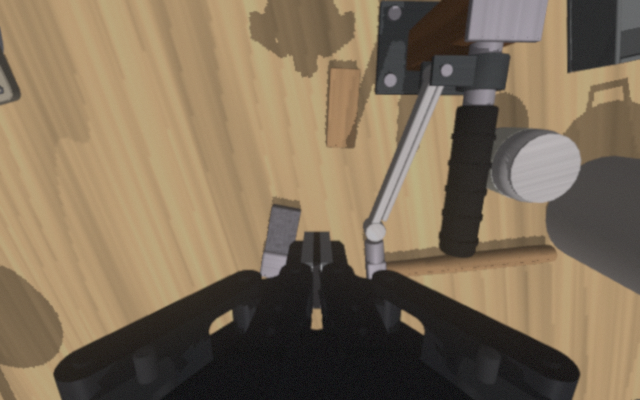

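View pics/t2.png

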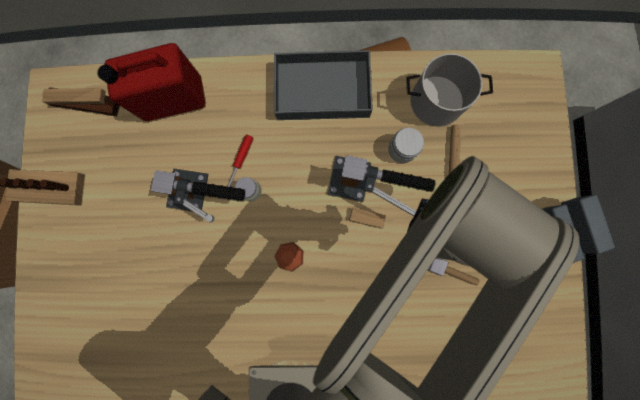

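The wrist view shows the shut fingertips at (317,245), the lever running from (440,75) to its knob at (375,232), and the bar ending at (460,250). The knuckles bow out widely, to (575,370), so I'll check their height against the bar.

Run:
```python
from h import *
A,im=cloud('w1'); st=r.sense()
M=R.from_euler('xyz',st['tcp_rot'],degrees=True).as_matrix()
q=A.reshape(-1,3); t=(q-st['tool_pos'])@M
for x0 in range(5,-130,-8):
    m=(t[:,0]<=x0)&(t[:,0]>x0-8)&(abs(t[:,1])<45)&(abs(t[:,2])<80)&(q[:,2]>185)
    if m.sum()>3: print(x0,m.sum(),'z',np.percentile(t[m,2],[1,99]).round(1),'y',np.percentile(t[m,1],[1,99]).round(1))
# long stand in local
l=L('long',q)
g=im.reshape(-1,3).astype(int).max(1)
m=(l[:,2]>132)&(l[:,2]<152)&(l[:,0]<-30)&(l[:,0]>-95)&(l[:,1]<30)&(l[:,1]>-110)&(g>90)
p=l[m]; 
for y in range(-100,30,10):
    k=p[(p[:,1]>=y)&(p[:,1]<y+10)]
    if len(k)>5: print(y,len(k),np.percentile(k[:,0],[2,50,98]).round(1),np.percentile(k[:,2],98).round(1),'expect centre x',round(-34+(y+5-45)*np.tan(.32),1))
m=(l[:,2]>145)&(l[:,2]<165)&(abs(l[:,0])<25)&(l[:,1]<25)&(l[:,1]>-130)&(g<75)
p=l[m]; print('bar end',np.percentile(p[:,1],1)); 
for y in (-95,-75,-55,-35): k=p[abs(p[:,1]-y)<10]; print(y,np.percentile(k[:,0],[3,97]),k[:,2].max())
```

```text
-3 225 z [-12.9  12.5] y [3.4 8.4]
-11 386 z [-13.6  13.1] y [3.3 8.5]
-19 451 z [-13.5  13.1] y [3.4 8.5]
-27 347 z [-13.3  12.8] y [3.6 8.7]
-35 728 z [-19.5  18.1] y [-13.1  10.6]
-43 2010 z [-32.6  32. ] y [-11.5  11. ]
-51 4487 z [-38.   37.2] y [-11.   10.6]
-59 3137 z [-44.3  43.7] y [-11.1  14.3]
-67 6528 z [-50.1  49.3] y [-8.8 14.9]
-75 8173 z [-56.6  56. ] y [-8. 15.]
-83 13528 z [-60.1  59.6] y [-0.7 15.1]
-91 9237 z [-58.1  57.6] y [ 2.3 17.6]
-99 2677 z [-19.   18.6] y [14.2 18.1]
-100 67 [-80.6 -73.9 -68. ] 149.5 expect centre x -80.4
-90 236 [-82.4 -74.7 -65.9] 149.7 expect centre x -77.1
-80 177 [-78.6 -72.2 -64.2] 148.9 expect centre x -73.8
-70 193 [-74.4 -68.  -60.7] 148.7 expect centre x -70.5
-60 200 [-71.2 -64.8 -57.8] 148.7 expect centre x -67.1
-50 206 [-67.7 -61.6 -54.6] 148.7 expect centre x -63.8
-40 218 [-64.5 -57.9 -50.9] 148.7 expect centre x -60.5
-30 217 [-61.  -54.9 -47.4] 148.8 expect centre x -57.2
-20 224 [-57.6 -51.2 -44.1] 148.7 expect centre x -53.9
-10 222 [-54.1 -47.9 -40.8] 148.8 expect centre x -50.6
0 228 [-51.  -44.8 -38.2] 148.8 expect centre x -47.3
10 218 [-47.3 -41.3 -34.6] 148.8 expect centre x -43.9
20 242 [-44.4 -38.1 -31.3] 149.0 expect centre x -40.6
bar end -104.74030947947892
-95 [-12.76954266  11.03300396] 157.0473469995232
-75 [-12.61689825  10.15848436] 157.38472307423623
-55 [-12.67775255  10.38636165] 157.45294269383106
-35 [-12.53393778  11.6563204 ] 156.97135822665356
```

Call:
servo_tool:
  commands:
    - [[255,2.7,-0.1,0.2,0,0,0],[255,5.4,-0.2,0.4,0,0,0],[255,8,-0.3,0.6,0,0,0],[255,10.6,-0.4,0.8,0,0,0],[255,10.6,-0.4,0.8,0,0,0],[255,10.6,-0.4,0.8,0,0,0]]

```text
time: 1.6
tool_pos: [454.1, -288.8, 125.1]
tcp_rot: [160.5, 89.9, 147.4]
ft_force: [0.3, 0.1, 1.0]
finger_gap: -0.3
```

Run:
```python
from h import *
snap('wrist','w2'); plan('long',[-53.5,-62,124])
```

```text
t 1.65 tcp [ 454.9 -289.3  126.4] local [-116.4  -67.2  126.4] q [-37.9   2.3 101.9  -0.   75.7 -24.8] F [ 0.9 -1.4  0.3] gap -0.2
target [ 517.4 -298.4  124. ] shift cm [0.25 0.53 6.29] turn [-0.1  0.   0. ]
tool axes cols
 [[ 0.001  0.226  0.974]
 [-0.001  0.974 -0.226]
 [-1.    -0.     0.001]]
```

View pics/w2.png

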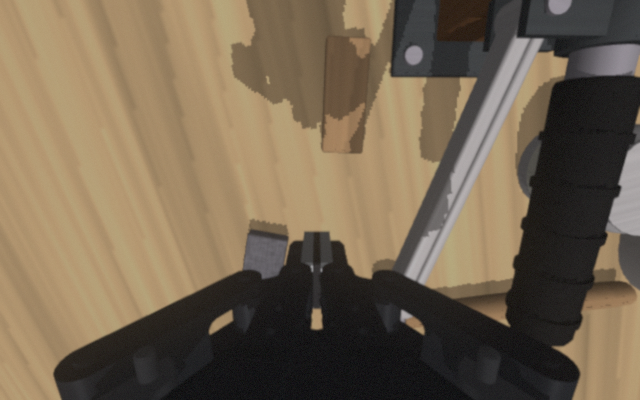

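Call:
servo_tool:
  commands:
    - [[255,0.1,0.6,0.5,0,0,0],[255,0.2,0.7,1.2,0,0,0],[255,0.2,0.7,1.8,0,0,0],[255,0.2,0.7,2.4,0,0,0],[255,0.2,0.7,3,0,0,0],[255,0.2,0.7,3.6,0,0,0],[255,0.2,0.7,4.2,0,0,0],[255,0.2,0.7,4.8,0,0,0]]

```text
time: 2.45
tool_pos: [502.0, -293.1, 122.5]
tcp_rot: [-172.9, 89.8, 174.0]
ft_force: [-7.1, -2.5, 0.3]
finger_gap: 0.0
```

Run:
```python
from h import *
snap('wrist','w3'); plan('long',[-53.5,-62,124])
```

```text
t 2.5 tcp [ 502.6 -293.2  122.5] local [-69.1 -60.3 122.5] q [-35.3   9.2  94.9  -0.1  76.  -22.2] F [-7.9 -1.  -0.4] gap 0.4
target [ 517.4 -298.4  124. ] shift cm [-0.15 -0.17  1.56] turn [-0.1 -0.2  0. ]
tool axes cols
 [[-0.003  0.226  0.974]
 [ 0.     0.974 -0.226]
 [-1.    -0.    -0.003]]
```

View pics/w3.png

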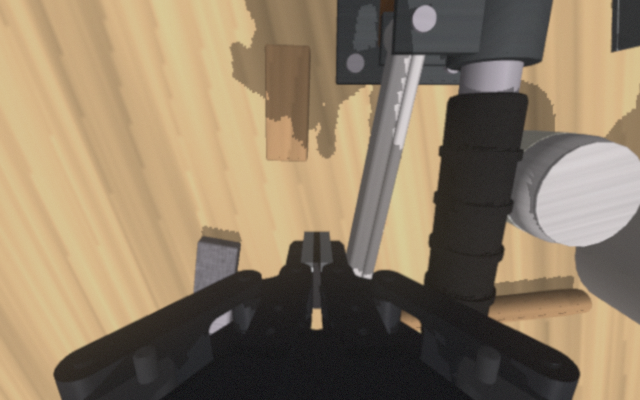

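Contact made at about 8 N, with the lever on the back of the finger. I'll carry on gently to the stop.

Call:
servo_tool:
  commands:
    - [[255,-0.1,0,0.3,0,0,0],[255,-0.1,0,0.6,0,0,0],[255,-0.1,0,0.9,0,0,0],[255,-0.1,0,1.2,0,0,0],[255,-0.1,0,1.3,0,0,0],[255,-0.1,0,1.3,0,0,0]]

```text
time: 3.1
tool_pos: [513.8, -296.2, 122.9]
tcp_rot: [-172.6, 89.7, 174.3]
ft_force: [-8.9, -3.4, -0.3]
finger_gap: -0.1
```

Run:
```python
from h import *
plan('long',[-53.5,-62,124])
```

```text
t 3.1 tcp [ 513.8 -296.2  122.9] local [-57.6 -60.7 122.9] q [-34.8  11.   92.9  -0.1  76.3 -21.7] F [-8.9 -3.4 -0.3] gap -0.1
target [ 517.4 -298.4  124. ] shift cm [-0.12 -0.12  0.4 ] turn [-0.1 -0.3  0. ]
tool axes cols
 [[-0.005  0.227  0.974]
 [ 0.001  0.974 -0.227]
 [-1.    -0.001 -0.005]]
```

Call:
servo_tool:
  commands:
    - [[255,0,0,0.1,0,0,0],[255,0,0,0.2,0,0,0],[255,0,0,0.3,0,0,0],[255,0,0,0.3,0,0,0]]

```text
time: 3.5
tool_pos: [516.5, -297.1, 122.9]
tcp_rot: [-168.6, 89.7, 178.3]
ft_force: [-10.6, -5.2, -1.0]
finger_gap: 0.1
```

Call:
servo_tool:
  commands:
    - [[255,0,0,0.1,0,0,0],[255,0,0,0.1,0,0,0],[255,0,0,0.1,0,0,0]]

```text
time: 3.8
tool_pos: [517.4, -297.4, 122.9]
tcp_rot: [-168.0, 89.7, 178.9]
ft_force: [-10.5, -4.9, -0.9]
finger_gap: -0.4
```

Run:
```python
from h import *
plan('long',[-53.5,-62,124])
```

```text
t 3.8 tcp [ 517.4 -297.4  122.9] local [-53.8 -61.1 122.9] q [-34.7  11.5  92.3  -0.2  76.4 -21.6] F [-10.5  -4.9  -0.9] gap -0.4
target [ 517.4 -298.4  124. ] shift cm [-0.11 -0.09  0.03] turn [-0.1 -0.3  0.1]
tool axes cols
 [[-0.005  0.227  0.974]
 [ 0.     0.974 -0.227]
 [-1.    -0.001 -0.005]]
```

Call:
servo_tool:
  commands:
    - [[255,0,0,0.1,0,0,0],[255,0,0,0.1,0,0,0],[255,0,0,0.1,0,0,0]]

```text
time: 4.1
tool_pos: [518.3, -297.7, 122.9]
tcp_rot: [-167.4, 89.7, 179.5]
ft_force: [-10.7, -3.3, -1.0]
finger_gap: 0.2
```

Call:
servo_tool:
  commands:
    - [[255,0,0,0.1,0,0,0],[255,0,0,0.1,0,0,0],[255,0,0,0.1,0,0,0]]

```text
time: 4.4
tool_pos: [518.4, -297.8, 122.9]
tcp_rot: [-171.6, 89.6, 175.3]
ft_force: [-15.3, -1.8, 1.4]
finger_gap: 0.0
```

Call:
servo_tool:
  commands:
    - [[255,0,0,0.1,0,0,0],[255,0,0,0.1,0,0,0],[255,0,0,0.1,0,0,0]]

```text
time: 4.7
tool_pos: [518.5, -297.8, 122.8]
tcp_rot: [-174.7, 89.5, 172.1]
ft_force: [-19.7, -2.6, 5.8]
finger_gap: -0.1
```

Run:
```python
from h import *
snap('wrist','w4'); plan('long',[-53.5,-62,124])
A,im=cloud('w4')
l=L('long',A.reshape(-1,3)); g=im.reshape(-1,3).astype(int).max(1)
m=(l[:,2]>132)&(l[:,2]<152)&(l[:,0]<-20)&(l[:,0]>-95)&(l[:,1]<30)&(l[:,1]>-110)&(g>90)
p=l[m]; 
for y in range(-100,30,10):
    k=p[(p[:,1]>=y)&(p[:,1]<y+10)]
    if len(k)>5: print(y,len(k),np.percentile(k[:,0],[2,50,98]).round(1))
m=(l[:,2]>145)&(l[:,2]<165)&(abs(l[:,0])<25)&(l[:,1]<25)&(l[:,1]>-130)&(g<75)
p=l[m]
for y in (-75,-55,-35,-15): k=p[abs(p[:,1]-y)<10]; print(y,np.percentile(k[:,0],[3,97]) if len(k) else None)
```

```text
t 4.75 tcp [ 518.6 -297.8  122.8] local [-52.5 -61.2 122.8] q [-34.6  11.9  91.9  -0.2  76.7 -21.5] F [-19.6  -1.2   5.1] gap -0.2
target [ 517.4 -298.4  124. ] shift cm [-0.12 -0.08 -0.1 ] turn [-0.1 -0.5  0. ]
tool axes cols
 [[-0.009  0.227  0.974]
 [ 0.001  0.974 -0.227]
 [-1.    -0.001 -0.009]]
-70 152 [-34.4 -30.2 -26.5]
-60 518 [-65.  -32.6 -26.8]
-50 607 [-38.4 -33.  -26.8]
-40 645 [-38.4 -33.1 -26.7]
-30 690 [-38.4 -33.1 -26.8]
-20 741 [-38.4 -33.  -26.7]
-10 770 [-38.3 -33.  -26.8]
0 813 [-38.3 -32.9 -26.8]
10 876 [-38.2 -32.7 -26.7]
20 883 [-38.1 -32.5 -26.8]
-75 [-10.07376702  14.4420159 ]
-55 [-11.96269055  11.82994367]
-35 [-11.97123734  11.59563377]
-15 [-11.95925557  12.57605193]
```

View pics/w4.png

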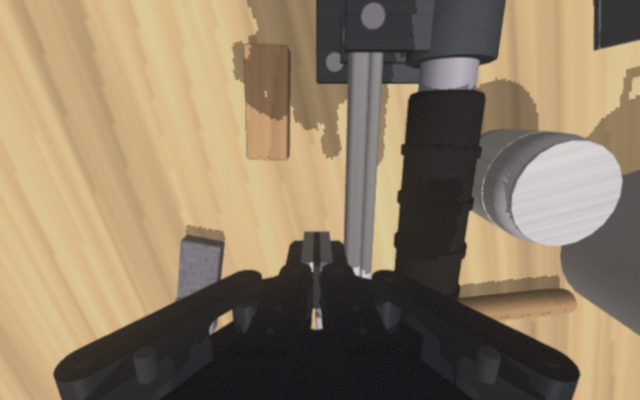

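The blade is parallel to the bar (centre at x≈-33 all along its length), force is 20 N, and the lever is at its stop. I'll hold there, then ease out.

Call:
servo_tool:
  commands:
    - [[255,0,0,0,0,0,0],[255,0,0,0,0,0,0],[255,0,0,0,0,0,0],[255,0,0,0,0,0,0],[255,0,0,0,0,0,0],[255,0,0,-0.2,0,0,0],[255,0,0,-0.4,0,0,0]]

```text
time: 5.45
tool_pos: [516.3, -297.1, 122.9]
tcp_rot: [-170.0, 89.7, 176.9]
ft_force: [-9.8, -4.0, -0.3]
finger_gap: -0.3
```

Call:
servo_tool:
  commands:
    - [[255,0,0,-0.4,0,0,0],[255,0,0,-0.8,0,0,0],[255,0,0,-1.2,0,0,0],[255,0,0,-1.6,0,0,0],[255,0,0,-2,0,0,0],[255,0,0,-2.4,0,0,0],[255,0,0,-2.8,0,0,0]]

```text
time: 6.15
tool_pos: [490.7, -288.6, 123.2]
tcp_rot: [141.0, 89.8, 127.9]
ft_force: [-2.0, 5.8, 0.1]
finger_gap: -0.3
```

Call:
servo_tool:
  commands:
    - [[255,0,0,-0.3,0,0,0],[255,0,0,-0.6,0,0,0],[255,0,0,-0.9,0,0,0],[255,0,0,-1.3,0,0,0],[255,0,0,-2,0,0,0],[255,0,0,-3,0,0,0],[255,0,0,-3,0,0,0]]

```text
time: 6.85
tool_pos: [461.0, -283.1, 124.2]
tcp_rot: [178.5, 90.0, 165.5]
ft_force: [-0.1, -0.5, 1.3]
finger_gap: 0.1
```

Run:
```python
from h import *
snap('wrist','w5'); plan('short',[-120,-14,230])
```

```text
t 6.9 tcp [ 461.6 -283.3  124.4] local [ -19.3 -486.   124.4] q [-37.    2.9 101.6  -0.   75.6 -23.9] F [1.1 0.9 0.6] gap -0.1
target [444.4 199.1 230. ] shift cm [-10.57  46.59 -12.59] turn [-3.1  0.   0. ]
tool axes cols
 [[ 0.     0.226  0.974]
 [-0.     0.974 -0.226]
 [-1.    -0.     0.   ]]
```

View pics/w5.png

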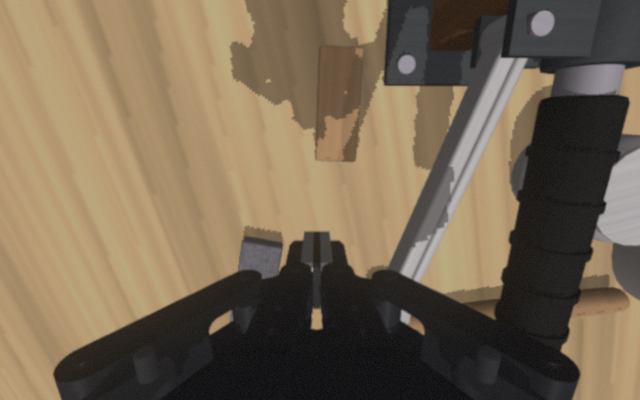

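The long lever is back at rest. I'll rise and travel to the short one.

Call:
servo_tool:
  commands:
    - [[255,-3.5,0,-0.5,0,0,0],[255,-7,1,-1,0,0,0],[255,-10.5,4,-2,0,0,0],[255,-10.6,8.5,-3,0,0,0],[255,-10.6,13,-4,0,0,0],[255,-10.6,17.5,-5,-1,0,0],[255,-10.6,22,-6,-2,0,0],[255,-10.6,26.5,-7,-3,0,0]]

```text
time: 7.7
tool_pos: [453.7, -7.6, 230.7]
tcp_rot: [6.8, 89.9, -3.3]
ft_force: [1.0, 0.3, 0.3]
finger_gap: 0.0
```

Run:
```python
from h import *
plan('short',[-120,-14,230])
```

```text
t 7.7 tcp [453.7  -7.6 230.7] local [ -74.9 -215.9  230.7] q [ -7.4 -15.9 107.5   0.   88.3   2.6] F [1.  0.3 0.3] gap 0.0
target [444.4 199.1 230. ] shift cm [ 0.07 20.19 -4.52] turn [-0.   0.1 -0. ]
tool axes cols
 [[ 0.001  0.174  0.985]
 [-0.     0.985 -0.174]
 [-1.     0.     0.001]]
```

Call:
servo_tool:
  commands:
    - [[255,0,4.2,-1,0,0,0],[255,0,8.4,-1.9,0,0,0],[255,0,12.6,-2.8,0,0,0],[255,0,16.8,-3.7,0,0,0],[255,0,19.5,-4.5,0,0,0],[255,0,19.5,-4.5,0,0,0],[255,0,19.5,-4.5,0,0,0]]

```text
time: 8.4
tool_pos: [443.4, 190.8, 230.3]
tcp_rot: [-61.9, 90.0, -71.9]
ft_force: [-0.0, -0.4, 0.1]
finger_gap: -0.1
```

Run:
```python
from h import *
snap('wrist','w6'); plan('short',[-100,-14,123])
A,im=cloud('w6')
l=L('short',A.reshape(-1,3)); g=im.reshape(-1,3).astype(int).max(1)
m=(l[:,2]>132)&(l[:,2]<152)&(l[:,0]<-20)&(l[:,0]>-95)&(l[:,1]<30)&(l[:,1]>-110)&(g>90)
p=l[m]; 
for y in range(-100,30,10):
    k=p[(p[:,1]>=y)&(p[:,1]<y+10)]
    if len(k)>5: print(y,len(k),np.percentile(k[:,0],[2,50,98]).round(1),'exp',round(-34+(y+5-45)*np.tan(.4),1))
m=(l[:,2]>145)&(l[:,2]<165)&(abs(l[:,0])<25)&(l[:,1]<25)&(l[:,1]>-130)&(g<75)
p=l[m]; print(np.percentile(p[:,1],1))
for y in (-95,-75,-55,-35,-15): k=p[abs(p[:,1]-y)<10]; print(y,np.percentile(k[:,0],[3,97]) if len(k) else None)
```

```text
t 8.45 tcp [443.6 190.2 230.3] local [-119.3  -22.9  230.3] q [ 17.1 -11.  103.4  -0.   87.5  27.2] F [ 0.7 -0.1  0.2] gap 0.1
target [464.1 195.6 123. ] shift cm [10.73  0.9   1.92] turn [-0.  0.  0.]
tool axes cols
 [[ 0.     0.174  0.985]
 [-0.     0.985 -0.174]
 [-1.    -0.     0.   ]]
-40 214 [-73.  -65.2 -56.7] exp -67.8
-30 211 [-72.  -64.2 -55.3] exp -63.6
-20 217 [-65.7 -58.8 -50.9] exp -59.4
-10 217 [-61.4 -54.5 -46.7] exp -55.1
0 217 [-56.9 -50.  -42.6] exp -50.9
10 223 [-52.7 -45.6 -38.2] exp -46.7
20 226 [-48.2 -41.2 -33.8] exp -42.5
-99.39997190232592
-95 [-12.94747829  10.55643424]
-75 [-12.89136705  10.30770974]
-55 [-12.58989603  10.24852491]
-35 [-12.71545513  10.07411814]
-15 [-12.51603466  10.56832661]
```

View pics/w6.png

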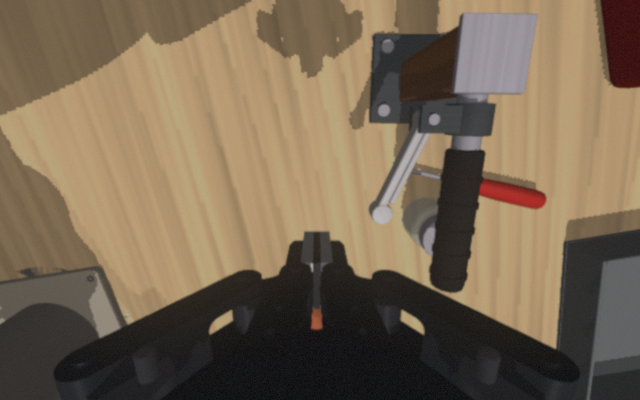

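Call:
servo_tool:
  commands:
    - [[255,2.7,0.8,0.3,0,0,0],[255,5.4,1.2,0.6,0,0,0],[255,8,1.3,0.9,0,0,0],[255,10.6,1.3,1.2,0,0,0],[255,10.7,1.3,1.5,0,0,0],[255,10.7,1.3,1.5,0,0,0],[255,10.7,1.3,1.5,0,0,0]]

```text
time: 9.15
tool_pos: [461.8, 200.4, 125.1]
tcp_rot: [26.7, 89.9, 16.6]
ft_force: [-0.4, -0.5, -0.0]
finger_gap: -0.1
```

Run:
```python
from h import *
snap('wrist','w7'); plan('short',[-53.5,-10,123])
```

```text
t 9.2 tcp [461.9 200.6 125.3] local [-103.1   -9.4  125.3] q [ 17.6  -3.3 107.6  -0.   75.5  27.7] F [ 0.8 -0.1  0.3] gap 0.3
target [510.6 191.4 123. ] shift cm [ 0.25 -0.05  4.96] turn [-0.1  0.2 -0.1]
tool axes cols
 [[ 0.003  0.175  0.985]
 [ 0.001  0.985 -0.175]
 [-1.     0.001  0.003]]
```

View pics/w7.png

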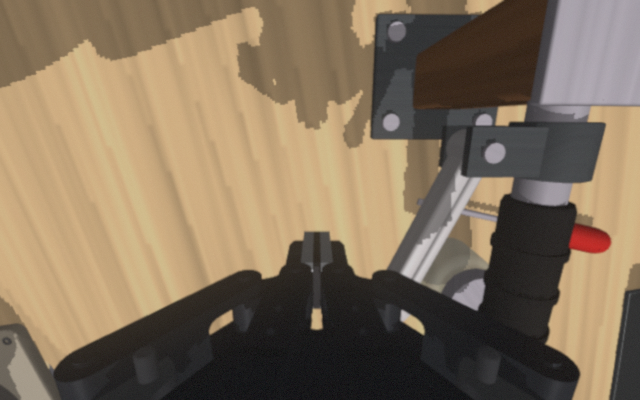

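The fingers stand opposite the short blade, clear of its knob and the bracket. Pressing now.

Call:
servo_tool:
  commands:
    - [[255,0.1,0,0.6,0,0,0],[255,0.2,0,1.2,0,0,0],[255,0.2,0,1.6,0,0,0],[255,0.2,0,2,0,0,0],[255,0.2,0,2.5,0,0,0],[255,0.2,0,3,0,0,0],[255,0.2,0,3.5,0,0,0],[255,0.2,0,3.9,0,0,0]]

```text
time: 10.0
tool_pos: [497.5, 193.5, 120.2]
tcp_rot: [-155.8, 89.7, -165.9]
ft_force: [-7.5, -1.4, -0.1]
finger_gap: -0.6
```

Run:
```python
from h import *
snap('wrist','w8'); plan('short',[-53.5,-10,123])
```

```text
t 10.05 tcp [498.  193.4 120.2] local [-66.2 -10.3 120.2] q [ 15.7   2.2 102.7   0.   75.3  25.8] F [-6.6 -2.   0.3] gap 0.1
target [510.6 191.4 123. ] shift cm [-0.28  0.03  1.27] turn [-0.  -0.2  0.1]
tool axes cols
 [[-0.004  0.174  0.985]
 [-0.001  0.985 -0.174]
 [-1.    -0.002 -0.004]]
```

View pics/w8.png

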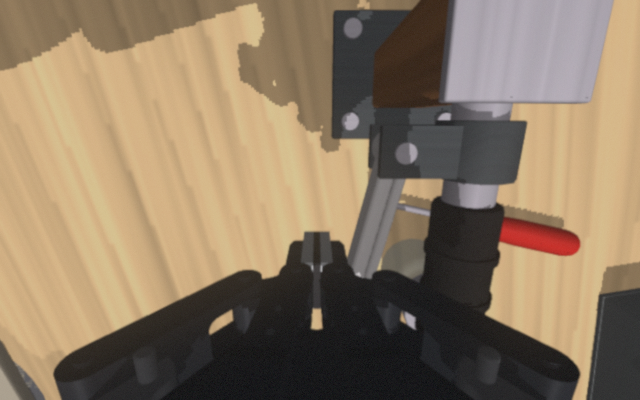

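Call:
servo_tool:
  commands:
    - [[255,-0.1,0,0.3,0,0,0],[255,-0.2,0,0.6,0,0,0],[255,-0.2,0,0.9,0,0,0],[255,-0.2,0,1,0,0,0],[255,-0.2,0,1.1,0,0,0],[255,-0.2,0,1.1,0,0,0]]

```text
time: 10.65
tool_pos: [507.2, 191.0, 121.3]
tcp_rot: [-151.5, 89.6, -161.5]
ft_force: [-9.2, -2.5, 0.0]
finger_gap: -0.1
```

Call:
servo_tool:
  commands:
    - [[255,0,0,0.1,0,0,0],[255,0,0,0.1,0,0,0],[255,0,0,0.1,0,0,0]]

```text
time: 10.95
tool_pos: [508.1, 190.7, 121.3]
tcp_rot: [-151.1, 89.6, -161.1]
ft_force: [-9.1, -3.6, -1.6]
finger_gap: -0.1
```

Call:
servo_tool:
  commands:
    - [[255,0,0,0.1,0,0,0],[255,0,0,0.1,0,0,0],[255,0,0,0.1,0,0,0]]

```text
time: 11.25
tool_pos: [509.0, 190.4, 121.2]
tcp_rot: [-149.9, 89.6, -159.9]
ft_force: [-10.2, -4.8, 0.5]
finger_gap: -0.2
```

Call:
servo_tool:
  commands:
    - [[255,0,0,0.1,0,0,0],[255,0,0,0.1,0,0,0],[255,0,0,0.1,0,0,0]]

```text
time: 11.55
tool_pos: [509.9, 190.1, 121.2]
tcp_rot: [-149.1, 89.6, -159.2]
ft_force: [-10.5, -5.5, 0.3]
finger_gap: -0.2
```

Call:
servo_tool:
  commands:
    - [[255,0,0,0.1,0,0,0],[255,0,0,0.1,0,0,0],[255,0,0,0.1,0,0,0]]

```text
time: 11.85
tool_pos: [510.8, 189.9, 121.2]
tcp_rot: [-148.6, 89.5, -158.7]
ft_force: [-11.2, -5.2, 0.1]
finger_gap: -0.1
```

Call:
servo_tool:
  commands:
    - [[255,0,0,0.1,0,0,0],[255,0,0,0.1,0,0,0],[255,0,0,0.1,0,0,0]]

```text
time: 12.15
tool_pos: [511.0, 189.9, 121.2]
tcp_rot: [-152.3, 89.4, -162.3]
ft_force: [-16.0, -5.8, 4.0]
finger_gap: -0.2
```

Call:
servo_tool:
  commands:
    - [[255,0,0,0.1,0,0,0],[255,0,0,0.1,0,0,0],[255,0,0,0.1,0,0,0]]

```text
time: 12.45
tool_pos: [511.1, 189.8, 121.2]
tcp_rot: [-155.2, 89.3, -165.2]
ft_force: [-21.3, -5.4, 7.5]
finger_gap: -0.1
```

Stop felt: 1 mm more of command gave no motion and +5 N, reaching about 21 N. Checking the picture.

Run:
```python
from h import *
snap('wrist','w9'); snap('side','s9'); snap('top','t9'); plan('short',[-53.5,-10,123])
A,im=cloud('w9')
l=L('short',A.reshape(-1,3)); g=im.reshape(-1,3).astype(int).max(1)
m=(l[:,2]>140)&(l[:,2]<152)&(l[:,0]<-20)&(l[:,0]>-60)&(l[:,1]<30)&(l[:,1]>-60)&(g>80)
p=l[m]
for y in range(-60,30,10):
    k=p[(p[:,1]>=y)&(p[:,1]<y+10)]
    if len(k)>5: print(y,len(k),np.percentile(k[:,0],[2,50,98]).round(1))
cv2.imwrite('pics/m.png',np.hstack([cv2.imread('pics/w9.png'),cv2.imread('pics/s9.png')])[:,::2][::2])
B,bi=cloud('s9')
l=L('long',B.reshape(-1,3));g=bi.reshape(-1,3).astype(int).max(1)
m=(l[:,2]>132)&(l[:,2]<155)&(l[:,0]<-20)&(l[:,0]>-95)&(l[:,1]<30)&(l[:,1]>-100)&(g>80);p=l[m]
for y in (-95,-75,-55,-35,-15): k=p[abs(p[:,1]-y)<10]; print('long',y,np.median(k[:,0]) if len(k) else None)
```

```text
t 12.6 tcp [511.1 189.8 121.2] local [-52.8 -11.5 121.2] q [ 15.    4.3 100.5   0.   75.9  25. ] F [-20.2  -5.5   7.5] gap 0.1
target [510.6 191.4 123. ] shift cm [-0.18  0.15 -0.08] turn [-0.  -0.6  0.3]
tool axes cols
 [[-0.011  0.174  0.985]
 [-0.003  0.985 -0.174]
 [-1.    -0.005 -0.01 ]]
-20 140 [-34.4 -30.3 -26.9]
-10 506 [-38.2 -32.4 -26.8]
0 593 [-38.5 -33.  -26.9]
10 635 [-38.5 -33.  -27. ]
20 685 [-38.5 -33.  -26.9]
long -95 -77.87598705551922
long -75 -78.64221550959917
long -55 -70.45741829485456
long -35 -63.41899369005912
long -15 -57.135905320968604
```

View pics/w9.png

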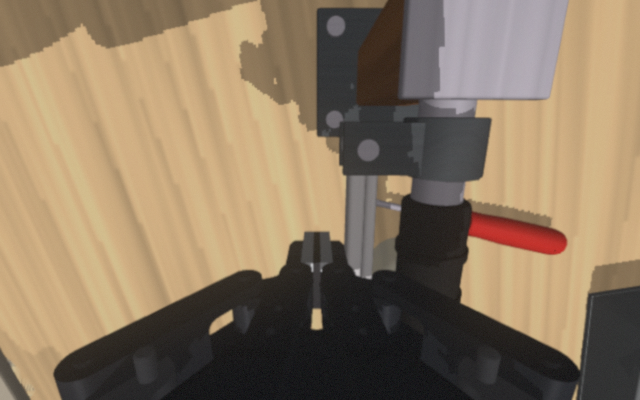

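View pics/t9.png

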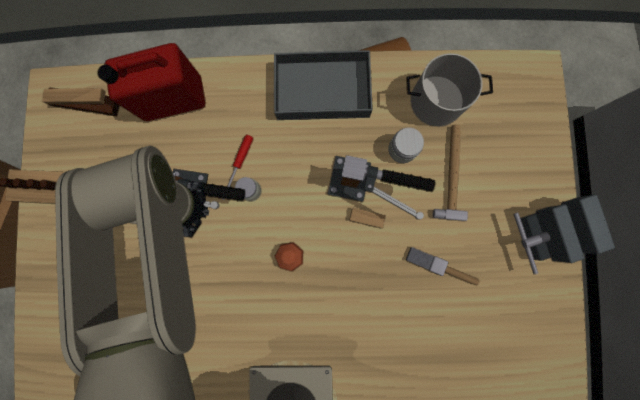

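The short blade is parallel to its bar, the long lever's tip is back at (420,215), and the bystanders are where they were. Handing in while still holding.

Run:
```python
from h import *
print(r.hand_in()); s=r.sense(); print(s['time'],s['ft_force'],s['tool_pos'])
```

```text
the job is handed in; nothing more can be done
None
the job is handed in; nothing more can be done
```

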